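Pack the closed sample jars into the carrier tray

ROBOT

A 6-joint arm with a two-finger parallel gripper is mounted at the origin on the work surface. World frame = base frame: x ahead of the robot, y to its left, z up, the work surface at z = 0. Lengths are in mm, angles in rad, forces in N, time in s.
With the tool pointing down it reaches from about 300 to 825 mm from the base axis. Payload 5.4 kg.
Tool frame: the origin (TCP) lies at the very end of the fingers, on their centre line; the grasp point (between the pads) lies 19 mm behind it; z points along the fingers, y is the line along which they close (so a half turn about z gives the same grasp; the last joint's range is limited). The gripper opens to 92 mm and grips with 3 to 60 N. Pads are 20 mm wide; open, the fingers measure 128 mm over their backs; the gripper's body (75 mm by 189 mm) begins 69 mm behind the grasp point.
Start: joints at [-1.558, 0.158, 1.597, -0, 1.386, -0.21], TCP at [127.03, -560.776, 214.601] pointing down, gripper open.
Joint ranges: [-2.91, 2.91], [-0.94, 2.29], [0.18, 2.7], [-1.29, 4.43], [0.17, 2.64], [-3, 3]. Speed limits (rad/s): [2.57, 2.57, 3.14, 3.14, 3.14, 3.14].

INTERFACE

Orientations are given as a rotation vector (axis times angle).
In Python, from rig import env gives the robot as it stands.
- The arm moves only by the tool drive_tool, never from a script. Its argument "rows" is a list of rows, each an object with "slide": the shift along the tool's x, y, z each as a share of 0.8 m, from -1 to 1, a list of three; "turn": the turn about the tool's z as a share of 90 degrees, from -1 to 1; "gripper": the gripper command: -1 is fully open, 1 is shut, values between are in proportion. In form: [{"slide": [tx, ty, tz], "turn": turn, "gripper": gripper}, ...]. A call has 1 to 8 rows; each row is the pose to reach, as a shift and turn from the pose commanded when the call began, along the tool's axes at that moment; what a row does not reach only later rows make up. A row lasts 1/10 s, in which the tool goes at most 50 mm and 8.59 degrees, less where a joint would pass 70% of its speed; a pose out of reach is approached as far as the arm can. A call with a number of a shift or a turn outside -1 to 1 is refused whole. A call with a gripper value outside its range is refused whole. The fingers move at their own pace and stop on an object; the grip force is fixed at half the most. Time passes only in rows, so rows that repeat a pose let the fingers close. It gives the time, the measured TCP pose, the force, the opening and the grip force at its end, in the units of the state.
- env.state(): the state, without advancing time (a new reading comes with each control period).
- env.capture(name): name is "scene" or "side" or "wrist"; returns a dict with "color" (480x640x3 uint8, red, green, blue), "fx", "fy", "cx", "cy" (pixels), "rvec" (rotation vector, rad) and "tvec" (3), from world to camera coordinates, as OpenCV has them; the wrist camera has in their place "hand_eye" (4x4, takes a point from camera to tool coordinates, whose origin is the TCP and whose axes are the flange's). Camera axes: x right, y down, z forward; pixel columns grow to the right and rows downward; lengths in mm; the calibration is good to about 2 mm. The wrist camera is an equidistant fisheye: a pixel r from the principal point sees the ray r / f radians off the axis. A picture is of the moment at which its call begins: read the wrist's pose just before it. There is no depth.
- env.sign_off(): hands the job in; it is judged then, once.
Trained networks look in a picture, given as the dict that the camera call returned (one of the last four; its "shot" number tells which), for a name from the list of things; names that differ only in an ending like _2 or _b are one class to them, and where a whole thing is asked for, a point or a joint stands for the part that bears it (a point fixed in the world has none). Each returns a list of dicts, best first, with "p" (0 to 1); they miss things now and then, are a little off and sometimes report something else, mostly with a low value. They report only what shows in the picture. A call takes as long as a camera call.
- env.look_for(name, picture): "extent" ([left, top, width, height] in pixels, round what is visible of it).
The state is a dict: "time": time; "joints": joint angles; "joint_velocities": joint speeds; "joint_torque": joint torques, N m; "ee_pos": TCP position; "tcp_rot": TCP orientation; "force": force on the tool from outside, world axes, zero at the start; "wrist_torque": the same for the moment, N m; "grip_width": opening from 0.0 (shut) to 1.0 (fully open); "finger_force": force on a finger pad.
Only numpy, scipy, OpenCV 4.12 (cv2) and the standard library are available. Lean on these libraries where they do the work, as an engineer would, in place of code of your own. Each camera call takes 0.05 s, during which the arm holds its last target. There are 200 camera calls.

TASK

Pack the three closed sample jars, the ones with metal lids, into the carrier tray: stand each one inside the rubber ring that fits its size, large in large, medium in medium and small in small. Keep them upright and set them down gently; do not drop them. The three open jars without lids are still to be filled: leave them standing where they are.

Things in the scene. Friction and masses are not known exactly. Their poses are not given: they have to be found in the camera images.
- tray: Shallow aluminium carrier tray, fixed to the bench, 120 (its x) x 290 (its y) mm outside, walls 4 mm thick and 18 mm high, floor 4 mm thick. Origin: centre of its underside, on the bench. The three rings stand in a row along its y axis, at y = -90, 0 and +90 mm and x = 0, in any order. It lies turned by up to about 15 degrees, its long side across the robot's view.
- large_ring: Large black rubber retaining ring fixed on the tray floor: inner diameter 74 mm, outer 80 mm, 10 mm high. Origin: centre of its underside, on the tray floor 4 mm above the bench; its top is 14 mm above the bench. The large closed jar stands inside it on the tray floor with 9 mm to spare all round.
- medium_ring: Medium black rubber retaining ring fixed on the tray floor: inner diameter 60 mm, outer 66 mm, 10 mm high. Origin: centre of its underside, on the tray floor 4 mm above the bench; its top is 14 mm above the bench. The medium closed jar stands inside it on the tray floor with 9 mm to spare all round.
- small_ring: Small black rubber retaining ring fixed on the tray floor: inner diameter 46 mm, outer 52 mm, 10 mm high. Origin: centre of its underside, on the tray floor 4 mm above the bench; its top is 14 mm above the bench. The small closed jar stands inside it on the tray floor with 9 mm to spare all round.
- large_jar_center (a point): Large closed jar: upright amber glass cylinder with a flat aluminium lid (the top 15 mm) of the same diameter; 56 mm diameter, 74 mm high in all, about 220 g, loose on the bench. Point: its centre, 37 mm above its underside; z is up along its axis.
- large_open_jar_center (a point): Large open jar: the look-alike without a lid, a hollow amber glass cylinder open at the top, 56 mm diameter, 68 mm high, wall 3 mm, loose on the bench; it is to be left alone. Point: its centre, 34 mm above its underside; z is up along its axis.
- medium_jar_center (a point): Medium closed jar: upright amber glass cylinder with a flat aluminium lid (the top 15 mm) of the same diameter; 42 mm diameter, 70 mm high in all, about 130 g, loose on the bench. Point: its centre, 35 mm above its underside; z is up along its axis.
- medium_open_jar_center (a point): Medium open jar: the look-alike without a lid, a hollow amber glass cylinder open at the top, 42 mm diameter, 64 mm high, wall 3 mm, loose on the bench; it is to be left alone. Point: its centre, 32 mm above its underside; z is up along its axis.
- small_jar_center (a point): Small closed jar: upright amber glass cylinder with a flat aluminium lid (the top 15 mm) of the same diameter; 28 mm diameter, 66 mm high in all, about 60 g, loose on the bench. Point: its centre, 33 mm above its underside; z is up along its axis.
- small_open_jar_center (a point): Small open jar: the look-alike without a lid, a hollow amber glass cylinder open at the top, 28 mm diameter, 60 mm high, wall 3 mm, loose on the bench; it is to be left alone. Point: its centre, 30 mm above its underside; z is up along its axis.

How it is judged:
By the outcome, as a careful person would: the job done as asked, in the order asked, and still so for the second after the job is handed in, with the robot touching nothing.
It also fails if it takes over 83 s, if anything falls off the work surface, if the arm or the gripper's body presses on something with over 40 N, if the wrist force passes 120 N, or if a joint passes its speed limit or range.

## Working session

There is one attempt and no reset: what is moved stays moved. The work goes in short steps, Python scripts to look and compute and a tool call to move; the robot and the scene stay as the last step left them, time stands still between calls to the robot, and variables do not carry over. Pictures are saved under pics/ and viewed, at most 14 in all, crops included, and the job is handed in when it is done.

Besides the shell and the picture viewer there is one more tool, called after "Call:" by a JSON object that holds its "name" and its "arguments", one argument or row to a line. drive_tool: Moves the arm, as the interface text tells. Shift numbers are shares of 0.8 m and turn numbers shares of 90 degrees, none past 1 either way. Its arguments: {"type":"object","properties":{"rows":{"type":"array"}},"required":["rows"]}

```bash
mkdir -p pics
cat > h.py <<'E'
from rig import env
import numpy as np, cv2, json
from scipy.spatial.transform import Rotation as R
N=["tray","large_ring","medium_ring","small_ring","large_jar_center","medium_jar_center","small_jar_center","large_open_jar_center","medium_open_jar_center","small_open_jar_center"]
def ray(c,u,v):
    Rm=R.from_rotvec(np.ravel(c["rvec"])).as_matrix();t=np.ravel(c["tvec"])
    d=Rm.T@np.array([(u-c["cx"])/c["fx"],(v-c["cy"])/c["fy"],1]);return -Rm.T@t,d
def hit(c,u,v,z):
    o,d=ray(c,u,v);return o+d*(z-o[2])/d[2]
def save(c,n): cv2.imwrite("pics/"+n,c["color"][:,:,::-1])
E
python3 - <<'E'
from h import *
print(env.state())
for cam in ["scene","side"]:
    c=env.capture(cam);save(c,cam+"1.png");print(cam,c["fx"],ray(c,c["cx"],c["cy"]))
    for n in N:
        for d in env.look_for(n,c)[:2]: print(n,round(d["p"],2),np.round(d["extent"]))
E
```

```text
{'time': 0.0, 'joints': array([-1.55815028e+00,  1.59027550e-01,  1.59819422e+00,  2.81790404e-05,
        1.38620734e+00, -2.10105126e-01]), 'joint_velocities': array([ 0.00139395, -0.0007486 , -0.00071032, -0.00064897,  0.0009013 ,
        0.00124865]), 'joint_torque': array([-1.01692963e-04, -3.85571158e+01, -3.22112525e+01,  7.01545039e-02,
        3.76147439e-02, -1.11286081e-04]), 'ee_pos': array([ 127.00285113, -560.17192231,  213.65004195]), 'tcp_rot': array([-3.12031523e+00, -3.48962868e-01, -3.27444028e-04]), 'force': array([0.6253374 , 0.49793953, 0.43927254]), 'wrist_torque': array([-0.05013821, -0.04000762,  0.02012078]), 'finger_force': 0.0, 'grip_width': 0.9997755140415062}
scene 434.0464538514973 (array([1246.88099427,   37.63163721,  521.784464  ]), array([-0.82523988, -0.04095789, -0.5632953 ]))
tray 0.82 [186. 253. 168.  61.]
tray 0.7 [305. 272.  37.  28.]
large_ring 0.62 [303. 270.  42.  30.]
medium_ring 0.7 [210. 265.  34.  28.]
small_ring 0.82 [257. 274.  34.  20.]
large_jar_center 0.67 [378. 204.  32.  41.]
medium_jar_center 0.65 [440. 207.  28.  38.]
large_ope
[... 259 characters left out ...]
0.49 [334. 214.  15.  33.]
side 444.8017077711857 (array([296.9624267 , 566.64483635, 661.21362995]), array([ 0.29980641, -0.65275918, -0.69571658]))
tray 0.7 [253. 183. 114. 105.]
large_ring 0.81 [272. 240.  44.  34.]
medium_ring 0.8 [322. 197.  23.  20.]
small_ring 0.77 [304. 221.  20.  18.]
small_ring 0.36 [330. 310.  37.  52.]
large_jar_center 0.7 [331. 311.  36.  50.]
large_jar_center 0.54 [370. 223.  29.  43.]
medium_jar_center 0.76 [302. 380.  34.  48.]
small_jar_center 0.57 [356. 264.  16.  38.]
small_jar_center 0.32 [407. 192.  21.  33.]
large_open_jar_center 0.93 [369. 223.  32.  42.]
medium_open_jar_center 0.83 [410. 193.  18.  33.]
small_open_jar_center 0.71 [364. 150.  15.  28.]
```

View pics/scene1.png

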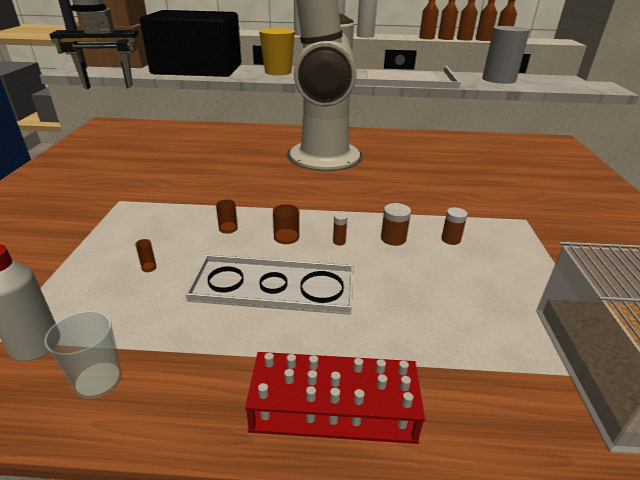

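View pics/side1.png

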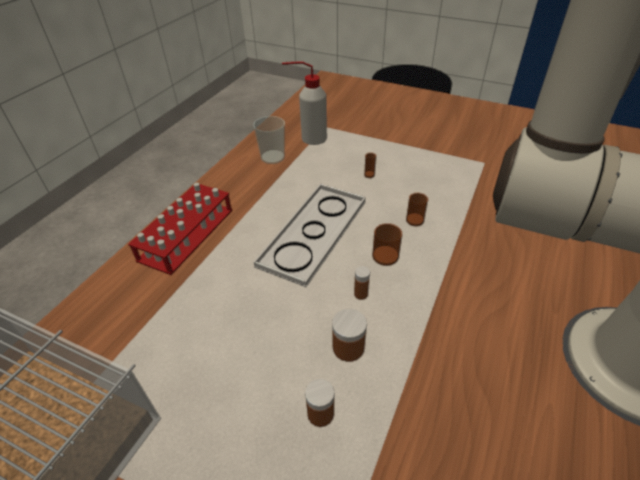

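The scene shows, left to right, the three open jars at (147,256), (227,217) and (286,224). The closed ones are small (340,230), large (396,225) and medium (455,226). The rings are medium (226,279), small (273,282) and large (322,286). The side view agrees.

```bash
cat >> h.py <<'E'
from scipy.optimize import least_squares
def proj(c,P):
    K=np.array([[c["fx"],0,c["cx"]],[0,c["fy"],c["cy"]],[0,0,1]])
    return cv2.projectPoints(np.asarray(P,float).reshape(-1,1,3),np.float64(c["rvec"]),np.float64(c["tvec"]),K,None)[0][:,0]
def cyl(x,y,d,z0,z1):
    a=np.linspace(0,2*np.pi,60);return np.vstack([np.c_[x+d/2*np.cos(a),y+d/2*np.sin(a),0*a+z] for z in(z0,z1)])
def fitbox(views,d,z0,z1,x0):
    def f(p):
        r=[]
        for c,b in views:
            q=proj(c,cyl(*p,d,z0,z1));lo,hi=q.min(0),q.max(0)
            r+=[lo[0]-b[0],lo[1]-b[1],hi[0]-b[0]-b[2],hi[1]-b[1]-b[3]]
        return r
    s=least_squares(f,x0,loss="soft_l1");return s.x,np.round(f(s.x),1)
GEO={"large_ring":(80,4,14),"medium_ring":(66,4,14),"small_ring":(52,4,14),"large_jar_center":(56,0,74),"medium_jar_center":(42,0,70),"small_jar_center":(28,0,66),"large_open_jar_center":(56,0,68),"medium_open_jar_center":(42,0,64),"small_open_jar_center":(28,0,60)}
E
python3 - <<'E'
from h import *
A=env.capture("scene");B=env.capture("side")
for n,(d,z0,z1) in GEO.items():
    v=[]
    for c in (A,B):
        r=env.look_for(n,c)
        if r and r[0]["p"]>.5: v.append((c,r[0]["extent"]))
    if n=="small_jar_center" and len(v)<2: v.insert(0,(A,[333,214,14,31]))
    x0=hit(*[v[0][0]],v[0][1][0]+v[0][1][2]/2,v[0][1][1]+v[0][1][3]/2,30)[:2]
    print(n,len(v),*fitbox(v,d,z0,z1,x0), [np.round(fitbox([w],d,z0,z1,x0)[0]) for w in v])
c=env.capture("wrist");save(c,"w1.png");print(c["fx"],c["cx"],c["cy"],np.round(c["hand_eye"],3))
E
```

```text
large_ring 2 [633.58832542  24.51463768] [-1.1 -0.3  2.4 -0.7  0.5 -0.3 -2.  -0.3] [array([635.,  23.]), array([632.,  25.])]
medium_ring 2 [ 627.82419895 -157.08872671] [-0.2 -0.8  0.6 -3.9 -4.3 -0.4 -0.1 -3. ] [array([ 635., -156.]), array([ 621., -154.])]
small_ring 2 [507.66135749 160.45551999] [ -1.7  39.2  -5.2  15.4  -1.5  95.    9.2 104.2] [array([446., 173.]), array([627., -71.])]
large_jar_center 2 [447.40592517 170.62455901] [ 0.3 -0.7  0.7  2.4 -0.4 -0.   1.5 -0.8] [array([443., 170.]), array([448., 172.])]
medium_jar_center 2 [441.8040586 294.6392114] [-0.1 -0.  -1.6 -0.   0.4 -0.2 -1.7  1.3] [array([442., 296.]), array([441., 294.])]
small_jar_center 2 [469.3034652   53.85502996] [ 0.1 -3.8  2.3 -2.1 -0.3 -0.7 -0.1 -1.8] [array([480.,  51.]), array([468.,  57.])]
large_open_jar_center 2 [465.86874407 -60.83860792] [ 0.2  0.6 -0.9  1.4  1.  -0.1 -0.2  1.8] [array([462., -61.]), array([467., -63.])]
medium_open_jar_center 2 [ 439.81432318 -199.2854665 ] [-0.7  0.7  0.7 -5.5 -2.9 -2.7  1.   1.2] [array([ 453., -196.]), array([ 438., -199.])]
small_open_jar_center 2 [ 592.86092528 -321.54701617] [-0.1 -0.5  0.5 -0.1  0.2 -0.2 -0.6 -1.4] [array([ 594., -322.]), array([ 591., -318.])]
371.64829954431775 317.0727968395994 238.70936799929055 [[ 0.00000e+00 -9.59000e-01 -2.84000e-01  8.02670e+01]
 [ 1.00000e+00  0.00000e+00  1.00000e-03 -9.89000e-01]
 [-1.00000e-03 -2.84000e-01  9.59000e-01 -1.70749e+02]
 [ 0.00000e+00  0.00000e+00  0.00000e+00  1.00000e+00]]
```

Call:
{"name": "drive_tool", "arguments": {
  "rows": [
    {"slide": [0.65,-0.62,-0.1],"turn": -0.858,"gripper": -1},
    {"slide": [0.65,-0.62,-0.1],"turn": -0.858,"gripper": -1},
    {"slide": [0.65,-0.62,-0.1],"turn": -0.858,"gripper": -1},
    {"slide": [0.65,-0.62,-0.1],"turn": -0.858,"gripper": -1},
    {"slide": [0.65,-0.62,-0.1],"turn": -0.858,"gripper": -1},
    {"slide": [0.65,-0.62,-0.1],"turn": -0.858,"gripper": -1},
    {"slide": [0.65,-0.62,-0.1],"turn": -0.858,"gripper": -1},
    {"slide": [0.65,-0.62,-0.1],"turn": -0.858,"gripper": -1}
  ]
}}

```text
time: 2.95
ee_pos: [347.7, -227.9, 259.4]
tcp_rot: [2.373, 2.057, 0.0]
force: [0.2, -0.4, -0.2]
grip_width: 1.001
finger_force: 0.0
```

```bash
cat > go.py <<'E'
import sys
from h import *
# go.py x y z theta(deg of tool x): shares to reach the target from here
s=env.state();p=s["ee_pos"];M=R.from_rotvec(s["tcp_rot"]).as_matrix()
th=np.degrees(np.arctan2(M[1,0],M[0,0]));x=np.array(sys.argv[1:4],float)
d=M.T@(x-p)/800
print("t",round(s["time"],2),"p",np.round(p,1),"th",round(th,2),"grip",round(s["grip_width"],3),"F",np.round(s["force"],1),"slide",np.round(d,4),"turn",round(-(float(sys.argv[4])-th)/90,4),"rows",round(np.linalg.norm(d)*16,1))
E
python3 go.py 530 50 300 90
```

```text
t 2.95 p [ 347.7 -227.9  259.4] th 81.84 grip 1.001 F [ 0.2 -0.4 -0.2] slide [ 0.3761  0.1763 -0.0509] turn -0.0907 rows 6.7
```

Call:
{"name": "drive_tool", "arguments": {
  "rows": [
    {"slide": [0.376,0.176,-0.051],"turn": -0.091,"gripper": -1},
    {"slide": [0.376,0.176,-0.051],"turn": -0.091,"gripper": -1},
    {"slide": [0.376,0.176,-0.051],"turn": -0.091,"gripper": -1},
    {"slide": [0.376,0.176,-0.051],"turn": -0.091,"gripper": -1},
    {"slide": [0.376,0.176,-0.051],"turn": -0.091,"gripper": -1},
    {"slide": [0.376,0.176,-0.051],"turn": -0.091,"gripper": -1},
    {"slide": [0.376,0.176,-0.051],"turn": -0.091,"gripper": -1},
    {"slide": [0.376,0.176,-0.051],"turn": -0.091,"gripper": -1}
  ]
}}

```text
time: 3.75
ee_pos: [532.0, 50.5, 300.0]
tcp_rot: [2.222, 2.221, 0.002]
force: [0.4, -0.4, 0.8]
grip_width: 0.996
finger_force: 0.0
```

```bash
cat >> h.py <<'E'
def wcam():
    s=env.state();c=env.capture("wrist")
    c["T"]=np.eye(4);c["T"][:3,:3]=R.from_rotvec(s["tcp_rot"]).as_matrix();c["T"][:3,3]=s["ee_pos"]
    c["T"]=c["T"]@c["hand_eye"];return c
def wproj(c,P):
    T=np.linalg.inv(c["T"]);q=np.asarray(P,float)@T[:3,:3].T+T[:3,3]
    n=np.hypot(q[:,0],q[:,1]);a=np.arctan2(n,q[:,2])
    return np.c_[c["cx"]+c["fx"]*a*q[:,0]/n,c["cy"]+c["fy"]*a*q[:,1]/n]
_p=proj
def proj(c,P): return wproj(c,P) if "T" in c else _p(c,P)
E
python3 - <<'E'
from h import *
c=wcam();save(c,"w2.png");print(env.state()["ee_pos"],np.round(c["T"],2))
X0={"large_ring":(634,24),"medium_ring":(628,-157),"small_ring":(631,-66),"large_jar_center":(447,170),"medium_jar_center":(442,295),"small_jar_center":(469,54)}
for n in X0:
    d,z0,z1=GEO[n]
    for r in env.look_for(n,c)[:2]:
        b=r["extent"];print(n,round(r["p"],2),np.round(b),*fitbox([(c,b)],d,z0,z1,X0[n]))
E
```

```text
[531.08091651  48.6205623  299.63895383] [[ 1.0000e+00 -0.0000e+00  0.0000e+00  5.3168e+02]
 [ 0.0000e+00 -9.6000e-01 -2.8000e-01  1.3148e+02]
 [ 0.0000e+00  2.8000e-01 -9.6000e-01  4.7083e+02]
 [ 0.0000e+00  0.0000e+00  0.0000e+00  1.0000e+00]]
large_ring 0.71 [366. 189.  59.  56.] [633.51999025  22.59672492] [-1.3 -1.9  1.6  4. ]
medium_ring 0.86 [362. 318.  44.  38.] [ 629.80964048 -156.07652247] [-0.7 -1.2  0.8  2. ]
small_ring 0.85 [371. 264.  38.  38.] [631.39144236 -68.92770128] [-0.2 -0.1  0.2  0.1]
large_jar_center 0.72 [216.  73.  58.  50.] [451.17709151 170.08649654] [-0.5 -1.1  0.6  1.6]
large_jar_center 0.53 [340. 173. 104. 201.] [649.46259622 -10.30495931] [ 43.5  47.   -3.2 -93.4]
medium_jar_center 0.75 [216.   0.  45.  25.] [441.70351058 266.74006809] [-0.7 -2.7  0.8 20.8]
small_jar_center 0.64 [251. 183.  29.  32.] [471.76035779  53.15743979] [-0.6 -0.5  0.7  0.5]
```

View pics/w2.png

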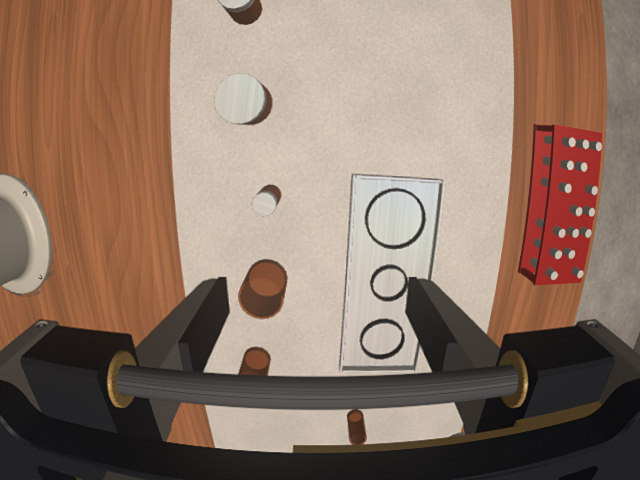

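The wrist view confirms it: small lid (265,202), large lid (241,98), medium lid at the top edge. The rings are large (395,218), small (389,283) and medium (382,338), with nothing in the way. I'll start with the small jar.

Call:
{"name": "drive_tool", "arguments": {
  "rows": [
    {"slide": [0.006,-0.075,0.2],"turn": 0,"gripper": -1},
    {"slide": [0.006,-0.075,0.2],"turn": 0,"gripper": -1},
    {"slide": [0.006,-0.075,0.2],"turn": 0,"gripper": -1},
    {"slide": [0.006,-0.075,0.2],"turn": 0,"gripper": -1},
    {"slide": [0.006,-0.075,0.24],"turn": 0,"gripper": -1},
    {"slide": [0.006,-0.075,0.24],"turn": 0,"gripper": -1}
  ]
}}

```text
time: 4.7
ee_pos: [466.7, 52.1, 103.8]
tcp_rot: [-2.224, -2.21, 0.008]
force: [-0.4, 0.4, -0.2]
grip_width: 0.998
finger_force: 0.0
```

```bash
python3 go.py 471 53.5 32 90
python3 - <<'E'
from h import *
c=wcam();save(c,"w3.png")
for r in env.look_for("small_jar_center",c)[:2]:
    b=r["extent"];print(round(r["p"],2),np.round(b),*fitbox([(c,b)],28,0,66,(471,53)))
E
```

```text
t 4.7 p [466.7  52.1 103.8] th 89.64 grip 0.998 F [-0.4  0.4 -0.2] slide [0.0017 0.0061 0.0898] turn -0.004 rows 1.4
0.71 [304. 223.  45.  68.] [471.77209846  51.07082587] [-0.6 -1.1  0.6  0.9]
0.6 [278. 336.  74. 105.] [466.63088961 -50.62344364] [ 21.5   1.9 -14.1 -27.3]
```

View pics/w3.png

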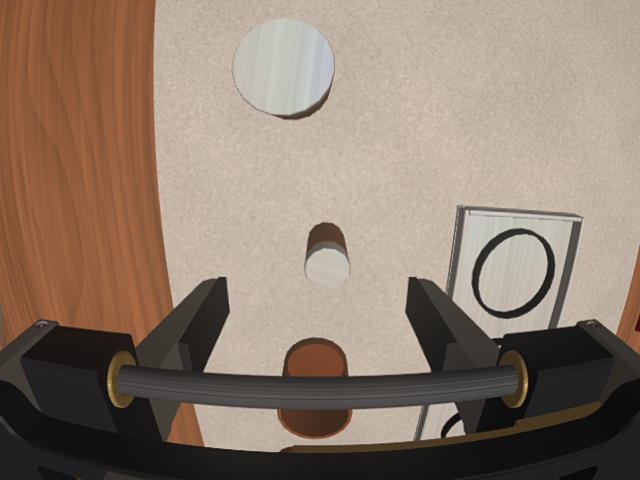

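Small lid at (327,266), centred between the fingers, with clear space on both sides. Descending and closing.

Call:
{"name": "drive_tool", "arguments": {
  "rows": [
    {"slide": [0,0.006,0.045],"turn": 0,"gripper": -1},
    {"slide": [0,0.006,0.09],"turn": 0,"gripper": -1},
    {"slide": [0,0.006,0.09],"turn": 0,"gripper": 1},
    {"slide": [0,0.006,0.09],"turn": 0,"gripper": 1},
    {"slide": [0,0.006,0.09],"turn": 0,"gripper": 1},
    {"slide": [0,0.006,0.09],"turn": 0,"gripper": 1},
    {"slide": [0,0.006,0.09],"turn": 0,"gripper": 1},
    {"slide": [0,0.006,0.09],"turn": 0,"gripper": 1}
  ]
}}

```text
time: 5.6
ee_pos: [476.0, 52.2, 36.5]
tcp_rot: [2.226, 2.215, 0.001]
force: [0.7, -0.6, -0.1]
grip_width: 0.499
finger_force: 0.0
```

```bash
python3 go.py 631 -67.5 140 90; python3 -c "
from h import *;print(env.state()['finger_force'])"
```

```text
t 5.6 p [476.   52.2  36.5] th 89.71 grip 0.499 F [ 0.7 -0.6 -0.1] slide [-0.1486  0.1947 -0.1291] turn -0.0032 rows 4.4
0.0
```

Call:
{"name": "drive_tool", "arguments": {
  "rows": [
    {"slide": [0,0,0],"turn": 0,"gripper": 0.1}
  ]
}}

```text
time: 5.7
ee_pos: [475.6, 52.2, 36.0]
tcp_rot: [2.227, 2.216, 0.001]
force: [0.9, -0.1, -0.8]
grip_width: 0.451
finger_force: 0.0
```

```bash
python3 go.py 471.7 52 34 90
python3 - <<'E'
from h import *
c=wcam()
for i in range(4): env.capture("wrist"); print(np.round(env.state()["ee_pos"],1))
c=wcam()
for r in env.look_for("small_jar_center",c)[:1]:
    b=r["extent"];print(round(r["p"],2),np.round(b),*fitbox([(c,b)],28,0,66,(471,53)))
E
```

```text
t 5.7 p [475.6  52.2  36. ] th 89.71 grip 0.451 F [ 0.9 -0.1 -0.8] slide [-0.0003 -0.0049  0.0025] turn -0.0032 rows 0.1
[475.4  52.2  35.7]
[475.4  52.2  35.7]
[475.3  52.2  35.6]
[475.3  52.2  35.6]
0.84 [278. 252.  63. 102.] [472.06148106  51.11351976] [-0.7 -1.6  0.7  1.5]
```

Call:
{"name": "drive_tool", "arguments": {
  "rows": [
    {"slide": [0,-0.004,0.002],"turn": 0,"gripper": 0.1},
    {"slide": [0,-0.004,0.002],"turn": 0,"gripper": 0.1},
    {"slide": [0,-0.004,0.002],"turn": 0,"gripper": 1},
    {"slide": [0,-0.004,0.002],"turn": 0,"gripper": 1},
    {"slide": [0,-0.004,0.002],"turn": 0,"gripper": 1},
    {"slide": [0,-0.004,0.002],"turn": 0,"gripper": 1},
    {"slide": [0,-0.004,0.002],"turn": 0,"gripper": 1}
  ]
}}

```text
time: 6.75
ee_pos: [472.2, 52.2, 34.1]
tcp_rot: [2.227, 2.216, 0.0]
force: [0.5, -0.3, 0.9]
grip_width: 0.297
finger_force: 30.0
```

```bash
python3 go.py 631 -67.5 140 90
```

```text
t 6.75 p [472.2  52.2  34.1] th 89.71 grip 0.297 F [ 0.5 -0.3  0.9] slide [-0.1487  0.1992 -0.1324] turn -0.0032 rows 4.5
```

Gripped (30 N, width about 27 mm).

Call:
{"name": "drive_tool", "arguments": {
  "rows": [
    {"slide": [0,0,-0.03],"turn": 0,"gripper": 1},
    {"slide": [0,0,-0.07],"turn": 0,"gripper": 1},
    {"slide": [-0.03,0.04,-0.08],"turn": 0,"gripper": 1},
    {"slide": [-0.06,0.08,-0.08],"turn": 0,"gripper": 1},
    {"slide": [-0.09,0.12,-0.08],"turn": 0,"gripper": 1},
    {"slide": [-0.12,0.16,-0.08],"turn": 0,"gripper": 1},
    {"slide": [-0.149,0.199,-0.08],"turn": 0,"gripper": 1},
    {"slide": [-0.149,0.199,-0.08],"turn": 0,"gripper": 1}
  ]
}}

```text
time: 7.55
ee_pos: [633.4, -71.0, 97.6]
tcp_rot: [2.229, 2.211, 0.001]
force: [-0.7, 0.4, -0.4]
grip_width: 0.295
finger_force: 30.0
```

```bash
python3 - <<'E'
from h import *
c=wcam();save(c,"w4.png")
for n in ("small_ring","small_jar_center"):
  for r in env.look_for(n,c)[:2]:
    b=r["extent"];print(n,round(r["p"],2),np.round(b),*fitbox([(c,b)],*GEO[n],(631,-67)))
c=env.capture("scene");cv2.imwrite("pics/s4.png",cv2.resize(c["color"][180:340,120:420,::-1],None,fx=2.5,fy=2.5))
E
python3 go.py 631 -67 40 90
```

```text
small_ring 0.67 [278. 203.  70.  67.] [630.5065853  -66.36548838] [-1.  -1.6  1.   3.6]
small_jar_center 0.75 [283. 252.  66. 101.] [ 632.32333407 -106.09986033] [ 10.1  15.3 -10.5  -8.6]
t 7.75 p [629.8 -66.9  97.6] th 89.74 grip 0.301 F [ 0.  -0.6 -1.2] slide [-0.0002  0.0016  0.0721] turn -0.0029 rows 1.2
```

View pics/s4.png

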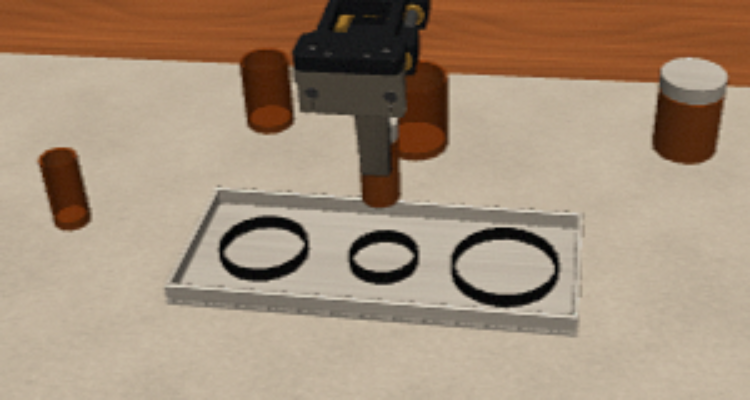

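Jar held upright above the small ring at (384,257) in the crop. Lowering it.

Call:
{"name": "drive_tool", "arguments": {
  "rows": [
    {"slide": [0,0.0015,0.025],"turn": 0,"gripper": 1},
    {"slide": [0,0.0015,0.045],"turn": 0,"gripper": 1},
    {"slide": [0,0.0015,0.06],"turn": 0,"gripper": 1},
    {"slide": [0,0.0015,0.068],"turn": 0,"gripper": 1},
    {"slide": [0,0.0015,0.071],"turn": 0,"gripper": 1},
    {"slide": [0,0.0015,0.071],"turn": 0,"gripper": 1},
    {"slide": [0,0.0015,0.071],"turn": 0,"gripper": 1}
  ]
}}

```text
time: 8.45
ee_pos: [632.6, -67.9, 42.0]
tcp_rot: [2.226, 2.215, 0.001]
force: [-0.2, 0.4, -0.6]
grip_width: 0.299
finger_force: 30.0
```

```bash
python3 go.py 631 -67 38 90
```

```text
t 8.45 p [632.6 -67.9  42. ] th 89.71 grip 0.299 F [-0.2  0.4 -0.6] slide [ 0.0011 -0.002   0.005 ] turn -0.0032 rows 0.1
```

Call:
{"name": "drive_tool", "arguments": {
  "rows": [
    {"slide": [0.001,-0.001,0.0012],"turn": 0,"gripper": 1},
    {"slide": [0.001,-0.001,0.0024],"turn": 0,"gripper": 1},
    {"slide": [0.001,-0.001,0.0036],"turn": 0,"gripper": 1},
    {"slide": [0.001,-0.001,0.0036],"turn": 0,"gripper": 1},
    {"slide": [0.001,-0.001,0.0036],"turn": 0,"gripper": 1}
  ]
}}

```text
time: 8.95
ee_pos: [631.2, -67.0, 38.4]
tcp_rot: [-2.227, -2.216, -0.0]
force: [1.1, 0.1, -1.0]
grip_width: 0.302
finger_force: 30.0
```

Call:
{"name": "drive_tool", "arguments": {
  "rows": [
    {"slide": [0,0,0.0007],"turn": 0,"gripper": 1},
    {"slide": [0,0,0.0007],"turn": 0,"gripper": 1},
    {"slide": [0,0,0.0007],"turn": 0,"gripper": 1},
    {"slide": [0,0,0.0007],"turn": 0,"gripper": 1}
  ]
}}

```text
time: 9.35
ee_pos: [631.3, -67.0, 38.1]
tcp_rot: [2.227, 2.216, 0.0]
force: [-0.8, 0.3, 1.3]
grip_width: 0.299
finger_force: 30.0
```

Call:
{"name": "drive_tool", "arguments": {
  "rows": [
    {"slide": [0,0,0],"turn": 0,"gripper": -1},
    {"slide": [0,0,0],"turn": 0,"gripper": -1},
    {"slide": [0,0,0],"turn": 0,"gripper": -1},
    {"slide": [0,0,0],"turn": 0,"gripper": -1},
    {"slide": [0,0,-0.04],"turn": 0,"gripper": -1},
    {"slide": [0,0,-0.1],"turn": 0,"gripper": -1},
    {"slide": [0,0,-0.12],"turn": 0,"gripper": -1}
  ]
}}

```text
time: 10.05
ee_pos: [634.1, -67.8, 139.3]
tcp_rot: [2.222, 2.211, 0.006]
force: [0.5, -0.3, 0.8]
grip_width: 0.881
finger_force: 0.0
```

```bash
python3 go.py 449 170.5 110 90
python3 - <<'E'
from h import *
c=wcam();save(c,"w5.png")
E
```

```text
t 10.05 p [634.1 -67.8 139.3] th 89.71 grip 0.881 F [ 0.5 -0.3  0.8] slide [ 0.2968 -0.2331  0.0341] turn -0.0032 rows 6.1
```

View pics/w5.png

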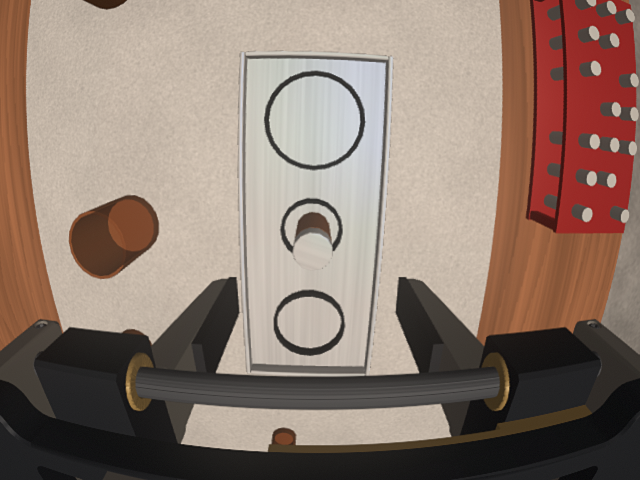

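Small jar stands upright inside the small ring (313,230). Next, the large jar.

Call:
{"name": "drive_tool", "arguments": {
  "rows": [
    {"slide": [0.297,-0.232,0.02],"turn": -0.003,"gripper": -1},
    {"slide": [0.297,-0.232,0.02],"turn": -0.003,"gripper": -1},
    {"slide": [0.297,-0.232,0.02],"turn": -0.003,"gripper": -1},
    {"slide": [0.297,-0.232,0.02],"turn": -0.003,"gripper": -1},
    {"slide": [0.297,-0.232,0.02],"turn": -0.003,"gripper": -1},
    {"slide": [0.297,-0.232,0.02],"turn": -0.003,"gripper": -1},
    {"slide": [0.297,-0.232,0.02],"turn": -0.003,"gripper": -1},
    {"slide": [0.297,-0.232,0.02],"turn": -0.003,"gripper": -1}
  ]
}}

```text
time: 10.9
ee_pos: [445.7, 172.1, 116.7]
tcp_rot: [-2.219, -2.223, 0.002]
force: [0.5, -0.0, -0.0]
grip_width: 1.002
finger_force: 0.0
```

```bash
python3 - <<'E'
from h import *
for i in range(5): env.capture("wrist")
c=wcam()
for n in ("large_jar_center","medium_jar_center"):
  for r in env.look_for(n,c)[:2]:
    b=r["extent"];print(n,round(r["p"],2),np.round(b),*fitbox([(c,b)],*GEO[n],(449,170)))
E
python3 go.py 449 170.5 34 90
```

```text
large_jar_center 0.56 [276. 202.  88. 107.] [449.3908785  168.55597766] [-0.8 -0.1  0.8  0.1]
medium_jar_center 0.95 [273.  25.  69.  77.] [441.94767615 295.27716869] [-1.9 -0.4  1.8  0.6]
t 11.3 p [447.3 170.9 117.8] th 89.9 grip 0.998 F [-0.  -0.  -0.4] slide [-0.0005  0.0021  0.1048] turn -0.0011 rows 1.7
```

Call:
{"name": "drive_tool", "arguments": {
  "rows": [
    {"slide": [-0.0015,0.0025,0.05],"turn": 0,"gripper": -1},
    {"slide": [-0.0015,0.0025,0.09],"turn": 0,"gripper": -1},
    {"slide": [-0.0015,0.0025,0.104],"turn": 0,"gripper": -1},
    {"slide": [-0.0015,0.0025,0.104],"turn": 0,"gripper": -1},
    {"slide": [-0.0015,0.0025,0.104],"turn": 0,"gripper": -0.2},
    {"slide": [-0.0015,0.0025,0.104],"turn": 0,"gripper": -0.3},
    {"slide": [-0.0015,0.0025,0.104],"turn": 0,"gripper": -0.3},
    {"slide": [-0.0015,0.0025,0.104],"turn": 0,"gripper": -0.3}
  ]
}}

```text
time: 12.1
ee_pos: [449.6, 170.5, 35.6]
tcp_rot: [2.221, 2.22, 0.002]
force: [-0.1, -0.0, -0.4]
grip_width: 0.672
finger_force: 0.0
```

```bash
python3 go.py 449.3 169.5 34 90
```

```text
t 12.1 p [449.6 170.5  35.6] th 89.98 grip 0.672 F [-0.1 -0.  -0.4] slide [-0.0012 -0.0004  0.002 ] turn -0.0002 rows 0.0
```

Call:
{"name": "drive_tool", "arguments": {
  "rows": [
    {"slide": [-0.001,0,0.001],"turn": 0,"gripper": 1},
    {"slide": [-0.001,0,0.001],"turn": 0,"gripper": 1},
    {"slide": [-0.001,0,0.001],"turn": 0,"gripper": 1},
    {"slide": [-0.001,0,0.001],"turn": 0,"gripper": 1},
    {"slide": [-0.001,0,0.001],"turn": 0,"gripper": 1}
  ]
}}

```text
time: 12.6
ee_pos: [449.3, 169.9, 34.7]
tcp_rot: [2.222, 2.221, 0.002]
force: [-2.4, 0.6, 5.4]
grip_width: 0.603
finger_force: 30.0
```

```bash
python3 go.py 634 23 110 90
```

```text
t 12.6 p [449.3 169.9  34.7] th 89.98 grip 0.603 F [-2.4  0.6  5.4] slide [-0.1835  0.231  -0.094 ] turn -0.0003 rows 5.0
```

Call:
{"name": "drive_tool", "arguments": {
  "rows": [
    {"slide": [0,0,-0.03],"turn": 0,"gripper": 1},
    {"slide": [0,0,-0.07],"turn": 0,"gripper": 1},
    {"slide": [-0.03,0.04,-0.085],"turn": 0,"gripper": 1},
    {"slide": [-0.06,0.08,-0.085],"turn": 0,"gripper": 1},
    {"slide": [-0.1,0.125,-0.085],"turn": 0,"gripper": 1},
    {"slide": [-0.135,0.17,-0.085],"turn": 0,"gripper": 1},
    {"slide": [-0.165,0.21,-0.085],"turn": 0,"gripper": 1},
    {"slide": [-0.1835,0.231,-0.085],"turn": 0,"gripper": 1}
  ]
}}

```text
time: 13.4
ee_pos: [635.4, 20.3, 101.4]
tcp_rot: [2.223, 2.219, 0.0]
force: [-0.4, -0.3, -2.3]
grip_width: 0.604
finger_force: 30.0
```

```bash
python3 - <<'E'
from h import *
for i in range(6): env.capture("wrist")
c=env.capture("scene");cv2.imwrite("pics/s6.png",cv2.resize(c["color"][180:340,120:480,::-1],None,fx=2,fy=2))
E
python3 go.py 634 23 40 90
```

```text
t 13.75 p [632.5  23.7 101.5] th 90.04 grip 0.607 F [-0.4  0.3 -1.8] slide [-0.0009  0.002   0.0769] turn 0.0005 rows 1.2
```

View pics/s6.png

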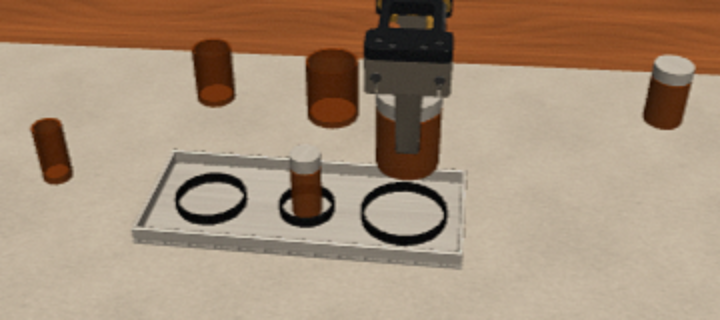

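Large jar is upright in the grip above the large ring (404,212), and the small jar is in place at (306,190). Lowering.

Call:
{"name": "drive_tool", "arguments": {
  "rows": [
    {"slide": [0,0.001,0.025],"turn": 0,"gripper": 1},
    {"slide": [0,0.001,0.045],"turn": 0,"gripper": 1},
    {"slide": [0,0.001,0.06],"turn": 0,"gripper": 1},
    {"slide": [0,0.001,0.07],"turn": 0,"gripper": 1},
    {"slide": [0,0.001,0.075],"turn": 0,"gripper": 1},
    {"slide": [0,0.001,0.0765],"turn": 0,"gripper": 1},
    {"slide": [0,0.001,0.0765],"turn": 0,"gripper": 1},
    {"slide": [0,0.001,0.0765],"turn": 0,"gripper": 1}
  ]
}}

```text
time: 14.55
ee_pos: [635.0, 22.6, 41.4]
tcp_rot: [2.221, 2.22, 0.001]
force: [0.1, 0.7, -0.9]
grip_width: 0.602
finger_force: 30.0
```

Call:
{"name": "drive_tool", "arguments": {
  "rows": [
    {"slide": [0,-0.001,0.0005],"turn": 0,"gripper": 1},
    {"slide": [0,-0.001,0.001],"turn": 0,"gripper": 1},
    {"slide": [0,-0.001,0.0015],"turn": 0,"gripper": 1},
    {"slide": [0,-0.001,0.002],"turn": 0,"gripper": 1},
    {"slide": [0,-0.001,0.002],"turn": 0,"gripper": 1},
    {"slide": [0,-0.001,0.002],"turn": 0,"gripper": 1}
  ]
}}

```text
time: 15.15
ee_pos: [633.5, 22.7, 39.0]
tcp_rot: [-2.222, -2.221, 0.0]
force: [-0.5, -0.3, -0.4]
grip_width: 0.6
finger_force: 30.0
```

Call:
{"name": "drive_tool", "arguments": {
  "rows": [
    {"slide": [0,0,0.0005],"turn": 0,"gripper": 1},
    {"slide": [0,0,0.001],"turn": 0,"gripper": 1},
    {"slide": [0,0,0.001],"turn": 0,"gripper": 1},
    {"slide": [0,0,0.001],"turn": 0,"gripper": 1}
  ]
}}

```text
time: 15.55
ee_pos: [633.6, 22.7, 38.8]
tcp_rot: [2.222, 2.221, -0.0]
force: [-3.7, -0.7, 4.7]
grip_width: 0.606
finger_force: 30.0
```

In contact, 4.7 N. Releasing and raising, then over to the medium jar.

Call:
{"name": "drive_tool", "arguments": {
  "rows": [
    {"slide": [0,0,0],"turn": 0,"gripper": -1},
    {"slide": [0,0,0],"turn": 0,"gripper": -1},
    {"slide": [0,0,0],"turn": 0,"gripper": -1},
    {"slide": [0,0,-0.04],"turn": 0,"gripper": -1},
    {"slide": [0,0,-0.1],"turn": 0,"gripper": -1},
    {"slide": [0,0,-0.11],"turn": 0,"gripper": -1},
    {"slide": [0,0,-0.11],"turn": 0,"gripper": -1}
  ]
}}

```text
time: 16.25
ee_pos: [635.4, 22.5, 128.7]
tcp_rot: [2.219, 2.218, 0.005]
force: [0.1, 0.2, -1.0]
grip_width: 0.999
finger_force: 0.0
```

```bash
python3 go.py 442 294.5 115 90
```

```text
t 16.25 p [635.4  22.5 128.7] th 89.98 grip 0.999 F [ 0.1  0.2 -1. ] slide [ 0.34   -0.2419  0.0157] turn -0.0002 rows 6.7
```

Call:
{"name": "drive_tool", "arguments": {
  "rows": [
    {"slide": [0.34,-0.24,0.016],"turn": 0,"gripper": -1},
    {"slide": [0.34,-0.24,0.016],"turn": 0,"gripper": -1},
    {"slide": [0.34,-0.24,0.016],"turn": 0,"gripper": -1},
    {"slide": [0.34,-0.24,0.016],"turn": 0,"gripper": -1},
    {"slide": [0.34,-0.24,0.016],"turn": 0,"gripper": -1},
    {"slide": [0.34,-0.24,0.016],"turn": 0,"gripper": -1},
    {"slide": [0.34,-0.24,0.016],"turn": 0,"gripper": -1},
    {"slide": [0.34,-0.24,0.016],"turn": 0,"gripper": -1}
  ]
}}

```text
time: 17.05
ee_pos: [437.3, 296.9, 110.7]
tcp_rot: [-2.214, -2.224, 0.007]
force: [-0.7, -1.4, -0.3]
grip_width: 0.997
finger_force: 0.0
```

```bash
python3 - <<'E'
from h import *
for i in range(6): env.capture("wrist")
c=wcam()
for n in ("medium_jar_center",):
  for r in env.look_for(n,c)[:2]:
    b=r["extent"];print(n,round(r["p"],2),np.round(b),*fitbox([(c,b)],*GEO[n],(442,295)))
E
python3 go.py 442 294.5 34 90
```

```text
medium_jar_center 0.93 [283. 206.  66.  90.] [441.24201464 295.13395045] [-1.1  1.5  1.2 -0.9]
t 17.45 p [442.3 293.9 113.3] th 89.88 grip 0.998 F [ 0.6 -0.1  0.4] slide [ 0.0008 -0.0004  0.0991] turn -0.0013 rows 1.6
```

Call:
{"name": "drive_tool", "arguments": {
  "rows": [
    {"slide": [0.001,-0.001,0.05],"turn": 0,"gripper": -1},
    {"slide": [0.001,-0.001,0.09],"turn": 0,"gripper": -1},
    {"slide": [0.001,-0.001,0.099],"turn": 0,"gripper": -1},
    {"slide": [0.001,-0.001,0.099],"turn": 0,"gripper": -0.2},
    {"slide": [0.001,-0.001,0.099],"turn": 0,"gripper": -0.1},
    {"slide": [0.001,-0.001,0.099],"turn": 0,"gripper": -0.1},
    {"slide": [0.001,-0.001,0.099],"turn": 0,"gripper": -0.1},
    {"slide": [0.001,-0.001,0.099],"turn": 0,"gripper": -0.1}
  ]
}}

```text
time: 18.25
ee_pos: [441.5, 295.9, 35.2]
tcp_rot: [2.221, 2.221, 0.003]
force: [0.8, 0.8, 0.0]
grip_width: 0.587
finger_force: 0.0
```

```bash
python3 go.py 441.6 294.7 34 90
```

```text
t 18.25 p [441.5 295.9  35.2] th 89.98 grip 0.587 F [0.8 0.8 0. ] slide [-0.0015  0.0001  0.0015] turn -0.0002 rows 0.0
```

Call:
{"name": "drive_tool", "arguments": {
  "rows": [
    {"slide": [-0.001,0,0],"turn": 0,"gripper": 1},
    {"slide": [-0.001,0,0],"turn": 0,"gripper": 1},
    {"slide": [-0.001,0,0],"turn": 0,"gripper": 1},
    {"slide": [-0.001,0,0],"turn": 0,"gripper": 1},
    {"slide": [-0.001,0,0],"turn": 0,"gripper": 1},
    {"slide": [-0.001,0,0],"turn": 0,"gripper": 1}
  ]
}}

```text
time: 18.85
ee_pos: [441.1, 294.8, 34.5]
tcp_rot: [2.222, 2.221, 0.001]
force: [-0.4, -0.9, 4.3]
grip_width: 0.451
finger_force: 30.0
```

```bash
python3 go.py 628.5 -157.5 140 90
```

```text
t 18.85 p [441.1 294.8  34.5] th 89.98 grip 0.451 F [-0.4 -0.9  4.3] slide [-0.5653  0.2344 -0.1317] turn -0.0002 rows 10.0
```

Call:
{"name": "drive_tool", "arguments": {
  "rows": [
    {"slide": [0,0,-0.03],"turn": 0,"gripper": 1},
    {"slide": [0,0,-0.075],"turn": 0,"gripper": 1},
    {"slide": [0,0,-0.12],"turn": 0,"gripper": 1},
    {"slide": [-0.03,0.015,-0.15],"turn": 0,"gripper": 1},
    {"slide": [-0.08,0.035,-0.15],"turn": 0,"gripper": 1},
    {"slide": [-0.13,0.055,-0.15],"turn": 0,"gripper": 1},
    {"slide": [-0.18,0.075,-0.15],"turn": 0,"gripper": 1},
    {"slide": [-0.23,0.095,-0.15],"turn": 0,"gripper": 1}
  ]
}}

```text
time: 19.65
ee_pos: [516.4, 109.3, 153.4]
tcp_rot: [-2.221, -2.22, 0.001]
force: [0.0, -0.2, -1.8]
grip_width: 0.456
finger_force: 30.0
```

Call:
{"name": "drive_tool", "arguments": {
  "rows": [
    {"slide": [-0.05,0.02,0],"turn": 0,"gripper": 1},
    {"slide": [-0.1,0.042,0],"turn": 0,"gripper": 1},
    {"slide": [-0.15,0.063,0],"turn": 0,"gripper": 1},
    {"slide": [-0.2,0.084,0],"turn": 0,"gripper": 1},
    {"slide": [-0.25,0.105,0],"turn": 0,"gripper": 1},
    {"slide": [-0.3,0.125,0],"turn": 0,"gripper": 1},
    {"slide": [-0.335,0.139,0],"turn": 0,"gripper": 1},
    {"slide": [-0.335,0.139,0],"turn": 0,"gripper": 1}
  ]
}}

```text
time: 20.45
ee_pos: [628.0, -160.9, 152.9]
tcp_rot: [-2.226, -2.216, 0.001]
force: [-0.2, 0.6, -1.2]
grip_width: 0.452
finger_force: 30.0
```

```bash
python3 - <<'E'
from h import *
for i in range(6): env.capture("wrist")
c=env.capture("scene");cv2.imwrite("pics/s7.png",cv2.resize(c["color"][180:340,120:480,::-1],None,fx=2,fy=2))
E
python3 go.py 628.5 -157.5 40 90
```

```text
t 20.8 p [ 627.6 -156.   154.1] th 90.07 grip 0.448 F [ 0.3  0.1 -1.8] slide [-0.002   0.0012  0.1426] turn 0.0007 rows 2.3
```

View pics/s7.png

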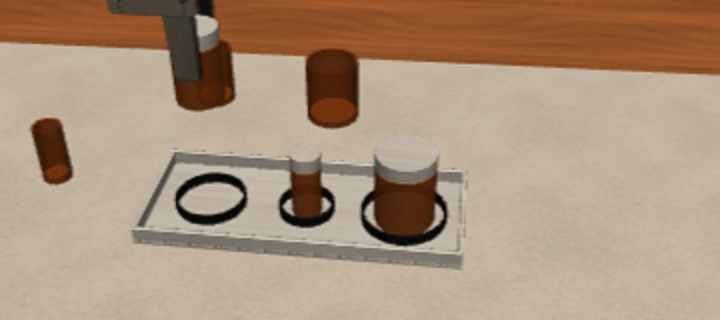

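Large and small jars both stand inside their rings. The medium jar is held at height over the medium ring. Lowering.

Call:
{"name": "drive_tool", "arguments": {
  "rows": [
    {"slide": [-0.0015,0.001,0.04],"turn": 0,"gripper": 1},
    {"slide": [-0.0015,0.001,0.08],"turn": 0,"gripper": 1},
    {"slide": [-0.0015,0.001,0.105],"turn": 0,"gripper": 1},
    {"slide": [-0.0015,0.001,0.125],"turn": 0,"gripper": 1},
    {"slide": [-0.0015,0.001,0.135],"turn": 0,"gripper": 1},
    {"slide": [-0.0015,0.001,0.14],"turn": 0,"gripper": 1},
    {"slide": [-0.0015,0.001,0.142],"turn": 0,"gripper": 1},
    {"slide": [-0.0015,0.001,0.142],"turn": 0,"gripper": 1}
  ]
}}

```text
time: 21.6
ee_pos: [629.4, -158.8, 41.6]
tcp_rot: [2.221, 2.22, 0.001]
force: [0.2, -0.2, -1.8]
grip_width: 0.448
finger_force: 30.0
```

Call:
{"name": "drive_tool", "arguments": {
  "rows": [
    {"slide": [0,0,0],"turn": 0,"gripper": 1},
    {"slide": [0,0,0],"turn": 0,"gripper": 1},
    {"slide": [0,0,0],"turn": 0,"gripper": 1}
  ]
}}

```text
time: 21.9
ee_pos: [629.0, -158.7, 41.1]
tcp_rot: [2.221, 2.22, 0.0]
force: [-0.2, -0.1, -1.6]
grip_width: 0.455
finger_force: 30.0
```

Call:
{"name": "drive_tool", "arguments": {
  "rows": [
    {"slide": [0.001,0,0.0007],"turn": 0,"gripper": 1},
    {"slide": [0.001,0,0.0014],"turn": 0,"gripper": 1},
    {"slide": [0.001,0,0.0021],"turn": 0,"gripper": 1},
    {"slide": [0.001,0,0.0028],"turn": 0,"gripper": 1},
    {"slide": [0.001,0,0.0028],"turn": 0,"gripper": 1},
    {"slide": [0.001,0,0.0028],"turn": 0,"gripper": 1}
  ]
}}

```text
time: 22.5
ee_pos: [628.7, -157.7, 38.6]
tcp_rot: [-2.222, -2.221, 0.0]
force: [-1.7, 1.0, 1.3]
grip_width: 0.452
finger_force: 30.0
```

Contact. Releasing and raising.

Call:
{"name": "drive_tool", "arguments": {
  "rows": [
    {"slide": [0,0,0],"turn": 0,"gripper": -1},
    {"slide": [0,0,0],"turn": 0,"gripper": -1},
    {"slide": [0,0,0],"turn": 0,"gripper": -1},
    {"slide": [0,0,0],"turn": 0,"gripper": -1},
    {"slide": [0,0,-0.04],"turn": 0,"gripper": -1},
    {"slide": [0,0,-0.1],"turn": 0,"gripper": -1},
    {"slide": [0,0,-0.16],"turn": 0,"gripper": -1},
    {"slide": [0,0,-0.22],"turn": 0,"gripper": -1}
  ]
}}

```text
time: 23.3
ee_pos: [628.4, -157.6, 216.2]
tcp_rot: [-2.222, -2.221, 0.0]
force: [0.5, -1.1, 0.2]
grip_width: 0.999
finger_force: 0.0
```

Call:
{"name": "drive_tool", "arguments": {
  "rows": [
    {"slide": [0,0,-0.03],"turn": 0,"gripper": -1},
    {"slide": [0,0,-0.03],"turn": 0,"gripper": -1},
    {"slide": [0,0,-0.03],"turn": 0,"gripper": -1}
  ]
}}

```text
time: 23.6
ee_pos: [628.6, -157.6, 237.8]
tcp_rot: [-2.222, -2.221, 0.0]
force: [-0.6, -0.3, 0.0]
grip_width: 1.003
finger_force: 0.0
```

Run:
```python
from h import *
c=env.capture("scene");a=c["color"][180:340,110:490]
b=wcam()["color"][0:380]
a=cv2.resize(a,(640,270));cv2.imwrite("pics/f.png",np.vstack([a,cv2.resize(b,(640,320))])[:,:,::-1])
```

```text
(no output)
```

View pics/f.png

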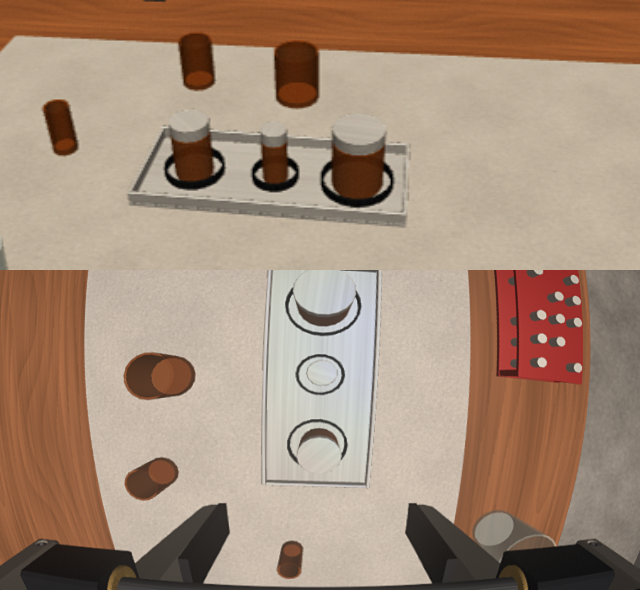

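All three closed jars stand upright inside their rings: medium (190,148), small (274,155) and large (358,160). The open jars haven't moved. Handing in.

```bash
python3 -c "
from rig import env
print(env.sign_off())"
```

```text
the job is handed in; nothing more can be done
None
```

The three closed jars stand upright in their matching rings, the open jars are where they were, and the job was handed in at about 24 s of the 83 s allowed.

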